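# Pump up the airbrush tank until its pin is out

### The arm

A 6-joint arm with a two-finger parallel gripper is mounted at the origin on the work surface. World frame = base frame: x ahead of the robot, y to its left, z up, the work surface at z = 0. Lengths are in m, angles in rad, forces in N, time in s.
With the tool pointing down it reaches from about 0.325 to 0.9 m from the base axis. Payload 6.1 kg.
Tool frame: the origin (TCP) lies midway between the tips of the shut fingers; the grasp point (between the pads) lies 19 mm behind it; y points along the fingers, x is the direction in which the jaws open and shut, and the axes are right-handed (so a half turn about y gives the same grasp; the last joint's range is limited). The gripper opens to 85 mm and grips with 20 to 120 N. Pads are 22 mm wide; open, the fingers measure 114 mm over their backs; the gripper's body (76 mm by 85 mm) begins 54 mm behind the grasp point. The pads swing forward as they close: fully open they stand 13 mm farther back than shut.
Start: joints at [1.055, 0.22, 1.526, -0, 1.395, -0.126], TCP at [0.237, 0.578, 0.205] pointing down, gripper open.
Joint ranges: [-2.98, 2.98], [-0.91, 2.08], [0.09, 2.57], [-1.24, 4.39], [0.2, 2.65], [-2.68, 2.68]. Speed limits (rad/s): [2.57, 2.57, 3.01, 3.14, 3.14, 3.14].

### API

Orientations are given as a unit quaternion [x, y, z, w].
In Python, from workcell import robot, eyes gives the robot as it stands. Calls block until the motion is done:
- robot.goto(position, orientation): joint-space move of the TCP to a pose.
- robot.servo_line(position, ori=None, speed=0.15): straight line of the TCP; ori=None keeps the orientation; speed is the mean speed in m/s.
- robot.move_joints(angles): joint-space move.
- robot.ungrasp() and robot.clamp(newtons=None): open the fingers fully, or close them until they stop; newtons is the grip in N (None keeps the last).
- robot.sleep(seconds).
- robot.inverse_kinematics(position, orientation): joint angles nearest the present ones, or None.
- robot.sense(): the state.
- eyes.get_image(name): name is "side" or "top" or "wrist"; returns the picture (384x512x3 uint8, blue, green, red); there is no depth.
- eyes.get_calibration(name): a dict with "camera_matrix" (3x3 intrinsics, pixels), "world_from_camera" (4x4, takes a point from camera to world coordinates); the wrist camera has in their place "mount" (4x4, takes a point from camera to tool coordinates, whose origin is the TCP and whose axes are the tool frame's). Camera axes: x right, y down, z forward; pixel columns grow to the right and rows downward; lengths in m; the calibration is good to about 2 mm. A picture is of the moment at which its call begins: read the wrist's pose just before it. get_calibration takes no time and is no camera call.
A pose or a line that the arm cannot do raises robot.Unreachable and nothing moves.
- robot.job_done(): hands the job in, once; it reports no verdict.
Trained networks look in the newest picture that a camera, given by its name, has taken for a name from the list of things; names that differ only in an ending like _2 or _b are one class to them, and where a whole thing is asked for, a point or a joint stands for the part that bears it (a point fixed in the world has none). Each returns a list of dicts, best first, with "confidence" (0 to 1); they miss things now and then, are a little off and sometimes report something else, mostly with a low value. They report only what shows in the picture. A call takes as long as a camera call. They do not tell look-alikes from the thing itself.
- eyes.spot_in(name, camera): "position" ([x, y, z] in m, in world coordinates, good to about 4 mm: the middle of the surface that is visible of it).
The state is a dict: "time": time; "joint_pos": joint angles; "dq": joint speeds; "tau": joint torques, N m; "position": TCP position; "eef_rot": TCP orientation; "ft_force": force on the tool from outside, world axes, zero at the start; "wrist_torque": the same for the moment, N m; "width": opening from 0.0 (shut) to 1.0 (fully open).
Only numpy, scipy, OpenCV 4.12 (cv2) and the standard library are available. Lean on these libraries where they do the work, as an engineer would, in place of code of your own. Each camera call takes 0.05 s, during which the arm holds its last target.

### The job

Pump up the airbrush air tank on the hobby table: press its black spring plunger all the way down from above and let it come all the way back up, stroke after stroke, until the indicator pin next to it stands fully out of the pump block, and then stop: no further stroke once the pin is out. Only push on the top of the plunger, never grip round it, hammer it or touch the pin, leave the jar, the tub and the bottle where they stand, and finish with the plunger let go.

Things in the scene. Friction and masses are not known exactly. Their poses are not given: they have to be found in the camera images.
- pump: Hand pump with air tank, bolted down. Origin at the table under the middle of the grey block: 70 (x) x 150 (y) mm, top face 100 mm up. +x points to the tank lying along y behind it (74 mm diameter, 220 long, axis at x = 85, top 87 mm up); gauge and brass outlet on the -x side. Base plate 200 x 190 x 10 mm. Plunger comes out of the top at x = 0, y = -42 mm, pin at x = 0, y = +45 mm.
- plunger_top (a point): Centre of the flat top of the plunger's black mushroom cap (48 mm diameter, flat top 42 mm diameter, 14 mm thick, on a 16 mm steel rod). With the plunger up it is 150 mm above the table, fully pressed 128 mm. It moves with the plunger. The cap may be pressed anywhere on its top.
- plunger (a joint): Travel in m: 0 = up, 0.022 = fully down on its stop. Spring: 6.5 N to start, 12 N at the bottom, up to 5 N more when pressed fast; springs back up within 0.5 s when let go. A stroke counts only if it goes down at least 19 mm and then comes up to within 2 mm. The pin stays still on the way down and is lifted on the way up; shorter strokes may do nothing.
- pin (a joint): How far the pin is out, in m: 0 = in, 0.048 = fully out; starts from 0 to 0.030. Each full stroke lifts it to a next 12 mm step (0.012, 0.024, 0.036, 0.048): the first stroke by 3 to 20 mm, later ones by 12 mm. It stays put between strokes and goes no higher than 0.048. From the start it takes 2 to 4 full strokes.
- pin_tip (a point): Top centre of the indicator pin, a plain steel pin 10 mm in diameter with a 13 mm head. 108 mm above the table (8 mm above the block) when in, 156 mm (56 mm above the block) when fully out; only then a dark 4 mm ring at its foot shows, 2 to 6 mm above the block's top face.
- jar: Paint jar with black cap, 42 mm diameter, 55 mm high, loose, on the table 110 to 150 mm from the middle of the pump, on its gauge side. Origin at the centre of its underside, z up.
- tub: Flat clear tub with white lid, 96 x 136 x 48 mm, loose, beside the pump on the plunger's side. Origin at the centre of its underside, z up.
- bottle: Green glass bottle, 60 mm diameter, 190 mm high, loose, beside the pump on the pin's side. Origin at the centre of its underside, z up.
There are look-alikes about, which are no part of the job. Of the things that look like the tub, take the one that is nearest to the robot's base at the start.

How it is judged:
On the way, in this order (a step that is already met when the one before it is completed fails the run):
1. the plunger is pressed down at least 15 mm (value of joint plunger above 0.015 m).
2. the pin is fully out (at least 44 mm) and the plunger is back up (value of joint pin above 0.044 m and value of joint plunger below 0.003 m), for 0.2 s.
At the end, for the whole second after the job is handed in: The pin stands at least 44 mm out (fully out is 48 mm), the plunger is back up to within 3 mm, and the jar, the tub and the bottle stand upright within 30 mm of where they were (all of step 2 and distance of each of jar, tub, bottle from where it was at the start of the episode below 0.03 m and angle between each of jar, tub, bottle's own z axis and vertical below 0.2 rad); the robot touches nothing.
It fails at once if another stroke is made once the pin is fully out (pin over 44 mm and plunger more than 10 mm down) (value of joint pin above 0.044 m and value of joint plunger above 0.01 m).
It fails at once if the robot touches the pin (over 1 N) (contact force between any of the fingers, the arm and pin above 1 N).
It fails at once if the fingers are put round the plunger's cap instead of on its top (horizontal distance between the grasp point and plunger_top below 0.03 m and z of the grasp point in the frame of plunger_top below 0.004 m).
It fails at once if the plunger is squeezed or hammered with more than 60 N (contact force between the fingers and plunger above 60 N).
It fails at once if the jar, tub or bottle is moved by more than 30 mm, lifted or carried (distance of any of jar, tub, bottle from where it was at the start of the episode above 0.03 m).
It also fails if it takes over 48 s, if anything falls off the work surface, if the arm or the gripper's body presses on something with over 40 N, if the wrist force passes 120 N, or if a joint passes its speed limit or range.

## Working session

There is one attempt and no reset: what is moved stays moved. The work goes in short steps, each a Python script; the robot and the scene stay as the last script left them, time stands still between calls to the robot, and variables do not carry over. Pictures are saved under pics/ and viewed, and the job is handed in when it is done.

```bash
mkdir -p pics; python3 - <<'E'
from workcell import robot, eyes
import cv2
for c in ["side","top"]:
    im=eyes.get_image(c); cv2.imwrite(f"pics/{c}0.png",im)
    for n in ["pump","plunger_top","pin_tip","jar","tub","bottle"]:
        print(c,n,[([round(float(v),3) for v in d["position"]],round(float(d["confidence"]),2)) for d in eyes.spot_in(n,c)])
s=robot.sense();print(s)
E
```

```text
side pump [([0.566, 0.015, 0.078], 0.69)]
side plunger_top [([0.532, 0.018, 0.147], 0.68)]
side pin_tip []
side jar [([0.413, 0.028, 0.041], 0.76)]
side tub [([0.614, -0.35, 0.049], 0.82), ([0.707, -0.188, 0.046], 0.77), ([0.543, -0.147, 0.045], 0.69)]
side bottle [([0.577, 0.237, 0.103], 0.87)]
top pump [([0.544, -0.122, 0.048], 0.18)]
top plunger_top [([0.532, 0.022, 0.154], 0.71)]
top pin_tip [([0.531, 0.022, 0.152], 0.58)]
top jar [([0.418, 0.046, 0.054], 0.73)]
top tub [([0.548, -0.121, 0.048], 0.9), ([0.618, -0.343, 0.055], 0.86), ([0.707, -0.172, 0.044], 0.85)]
top bottle [([0.572, 0.247, 0.128], 0.82)]
{'time': 0.7, 'joint_pos': array([ 1.05492676e+00,  2.20341372e-01,  1.52649150e+00, -6.19678049e-06,
        1.39468554e+00, -1.26125832e-01]), 'dq': array([ 0.00201263, -0.00040896,  0.00038142, -0.00034304, -0.0008151 ,
       -0.00129436]), 'tau': array([-1.16994288e-03, -4.96657240e+01, -3.89662600e+01, -2.96525268e-04,
        3.94272829e-04,  6.72285591e-05]), 'position': array([0.23749397, 0.57812738, 0.2053405 ]), 'eef_rot': array([-0.58734662, -0.39374058,  0.39369171,  0.58736627]), 'ft_force': array([ 0.21137796, -0.27303524,  0.37029364]), 'wrist_torque': array([0.04160459, 0.03455112, 0.0133192 ]), 'width': 1.000878615984948}
```

View pics/side0.png

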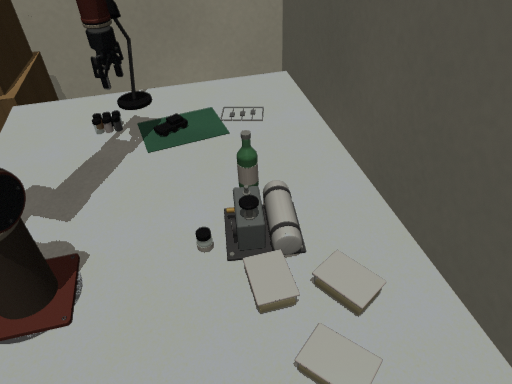

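View pics/top0.png

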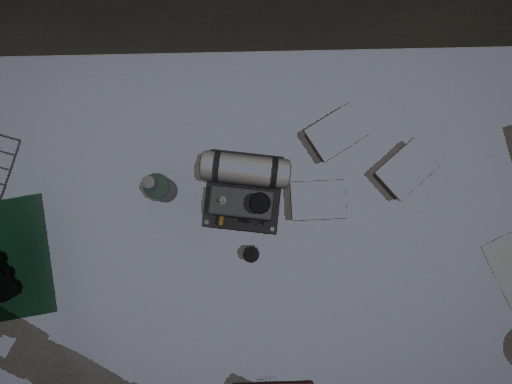

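```bash
python3 - <<'E'
from workcell import robot, eyes
import numpy as np
np.set_printoptions(precision=4,suppress=True)
from scipy.spatial.transform import Rotation as R
print(R.from_quat(robot.sense()["eef_rot"]).as_matrix())
for c in ["side","top","wrist"]: print(c,eyes.get_calibration(c))
E
```

```text
[[ 0.38    0.     -0.925 ]
 [ 0.925   0.0001  0.38  ]
 [ 0.0001 -1.     -0.    ]]
side {'camera_matrix': array([[393.3709,   0.    , 263.4278],
       [  0.    , 393.3709, 193.6774],
       [  0.    ,   0.    ,   1.    ]]), 'world_from_camera': array([[ 0.9668, -0.1812,  0.1803,  0.4067],
       [-0.2547, -0.6227,  0.7399, -0.6647],
       [-0.0218, -0.7612, -0.6481,  0.7628],
       [ 0.    ,  0.    ,  0.    ,  1.    ]])}
top {'camera_matrix': array([[411.377 ,   0.    , 253.7081],
       [  0.    , 411.377 , 194.6492],
       [  0.    ,   0.    ,   1.    ]]), 'world_from_camera': array([[-0.0268, -0.9958,  0.0881,  0.4715],
       [-0.9996,  0.0256, -0.0147,  0.0486],
       [ 0.0123, -0.0884, -0.996 ,  1.0516],
       [ 0.    ,  0.    ,  0.    ,  1.    ]])}
wrist {'camera_matrix': array([[320.6312,   0.    , 255.0156],
       [  0.    , 320.6312, 193.189 ],
       [  0.    ,   0.    ,   1.    ]]), 'mount': array([[ 1.    ,  0.0013,  0.0003, -0.0001],
       [ 0.0001, -0.3114,  0.9503, -0.1699],
       [ 0.0014, -0.9503, -0.3114,  0.081 ],
       [ 0.    ,  0.    ,  0.    ,  1.    ]])}
```

Side view: the pump's cap is at about (249,202), the pin is just behind it at (246,188), and the bottle is at (247,165). In the top view the cap is at (259,203), the pin at (222,200), the jar at (249,254) and the near tub at (318,200). The networks agree that the cap is at about (0.532, 0.020, 0.15). Next I'll raise the arm, shut the fingers and look from above with the wrist camera.

```bash
cat > h.py <<'E'
from workcell import robot, eyes
import numpy as np, cv2
from scipy.spatial.transform import Rotation as R
np.set_printoptions(precision=4,suppress=True)
Q=R.from_matrix(np.array([[0,1,0],[0,0,-1],[-1,0,0]]).T.astype(float)).as_quat()
def wcam():
    s=robot.sense(); T=np.eye(4); T[:3,:3]=R.from_quat(s["eef_rot"]).as_matrix(); T[:3,3]=s["position"]
    c=eyes.get_calibration("wrist"); return c["camera_matrix"],T@c["mount"]
def fcam(n):
    c=eyes.get_calibration(n); return c["camera_matrix"],c["world_from_camera"]
def ray(K,W,u,v,z):
    d=W[:3,:3]@np.linalg.solve(K,[u,v,1]); return W[:3,3]+d*(z-W[2,3])/d[2]
def proj(K,W,p):
    q=np.linalg.inv(W)@np.append(p,1); q=K@q[:3]; return q[:2]/q[2]
E
python3 - <<'E'
from h import *
robot.clamp(20)
robot.servo_line([0.237,0.578,0.31],speed=0.2)
robot.goto([0.525,0.03,0.26],Q)
K,W=wcam(); im=eyes.get_image("wrist"); cv2.imwrite("pics/w1.png",im); np.savez("w1.npz",K=K,W=W)
for n in ["plunger_top","pin_tip","pump"]:
    print(n,[(np.round(d["position"],4),round(float(d["confidence"]),2)) for d in eyes.spot_in(n,"wrist")])
s=robot.sense();print(s["time"],s["position"],s["joint_pos"],s["ft_force"],s["width"])
c=fcam("top"); print(ray(*c,259,203,.15),ray(*c,222,200,.12))
E
```

```text
plunger_top [(array([0.534 , 0.0227, 0.1527]), 0.79)]
pin_tip []
pump [(array([0.5469, 0.061 , 0.082 ]), 0.72)]
4.5583 [0.525  0.0306 0.2601] [-0.0918 -0.0501  1.7124  0.0001  1.4792 -1.6636] [-0.9662 -0.1039 -0.4947] 0.00289125510577964
[0.5325 0.0242 0.15  ] [0.5435 0.1071 0.12  ]
```

View pics/w1.png

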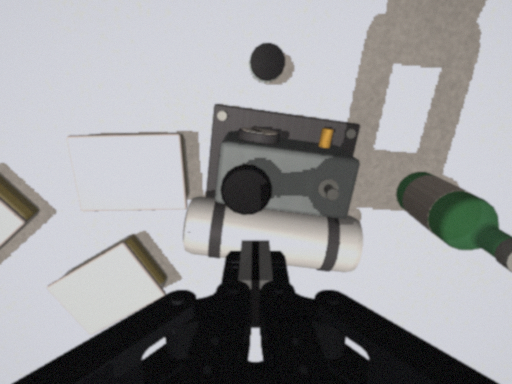

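The wrist picture shows the cap centre at (246,189), the pin head at (326,188), the jar at (267,62), and the shut fingertips at (255,245). The pin is partly out. Next is the first stroke, with a force check.

```bash
cat >> h.py <<'E'
def stroke(xy):
    robot.servo_line([*xy,0.156],Q,speed=0.12)
    robot.servo_line([*xy,0.1295],Q,speed=0.05)
    z=0.1295
    while True:
        s=robot.sense(); print("down",round(s["time"],2),s["position"],s["ft_force"])
        if abs(s["ft_force"][2])>18 or z<0.1262: break
        z-=0.0008; robot.servo_line([*xy,z],Q,speed=0.02)
    robot.servo_line([*xy,0.156],Q,speed=0.06)
    robot.servo_line([*xy,0.22],Q,speed=0.2); robot.sleep(0.3)
E
python3 - <<'E'
from h import *
K,W=wcam(); p=ray(K,W,246,189,.15); print(p, ray(K,W,326,188,.12))
im0=cv2.imread("pics/w1.png")
xy=np.array([0.533,0.0235])*.5+p[:2]*.5; print(xy)
robot.goto([*xy,0.22],Q)
def shot(n):
    K,W=wcam(); im=eyes.get_image("wrist"); cv2.imwrite(f"pics/{n}_w.png",im); im2=eyes.get_image("side"); cv2.imwrite(f"pics/{n}_s.png",cv2.resize(im2[150:260,180:320],None,fx=4,fy=4)); 
shot("s0")
stroke(xy)
shot("s1")
s=robot.sense();print(s["time"],s["position"],s["ft_force"])
np.save("xy.npy",xy)
a=cv2.imread("pics/s0_w.png");b=cv2.imread("pics/s1_w.png")
cv2.imwrite("pics/cmp1.png",np.hstack([cv2.resize(x[60:300,180:420],None,fx=1.6,fy=1.6) for x in (a,b)]))
E
```

```text
[0.5318 0.0228 0.15  ] [0.5399 0.1029 0.12  ]
[0.5324 0.0231]
down 6.32 [0.5324 0.0231 0.1294] [ 0.3037  0.5819 -0.1788]
down 6.57 [0.5326 0.0231 0.129 ] [0.1061 0.3762 0.0744]
down 6.82 [0.5324 0.0231 0.1279] [-0.5903 -0.3988 -0.0576]
down 7.07 [0.5323 0.0231 0.127 ] [-0.7139 -0.8448 -0.0474]
down 7.32 [0.5323 0.0232 0.1262] [ 0.757   0.0619 -0.0377]
down 7.57 [0.5323 0.0232 0.1254] [ 0.7224 -1.3967 -0.6278]
9.0917 [0.532  0.0232 0.2192] [-0.3427  0.2338 -0.5108]
```

View pics/cmp1.png

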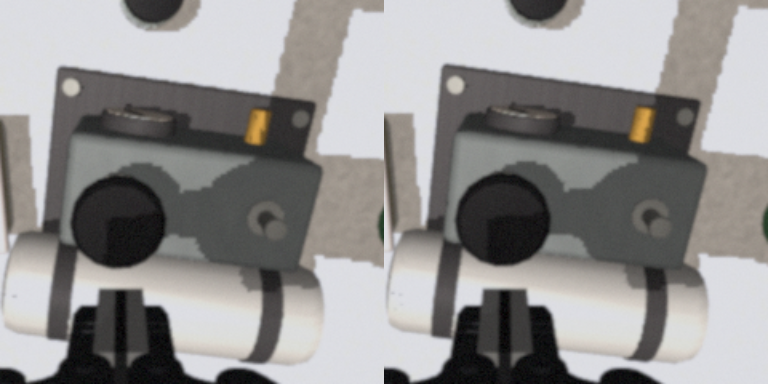

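View pics/s1_s.png

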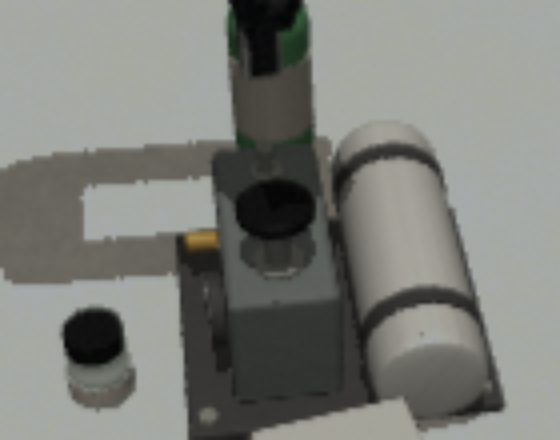

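The force stayed near zero and the pin did not move, so the fingertips never reached the cap. I'll project the TCP into the side image and look at the fingers low over the cap.

```bash
python3 - <<'E'
from h import *
xy=np.load("xy.npy"); print(Q, robot.sense()["eef_rot"])
robot.servo_line([*xy,0.156],Q,speed=0.15)
p=robot.sense()["position"]
for c in ["side","top"]:
    C=fcam(c); im=eyes.get_image(c); u=proj(*C,p); v=proj(*C,[*xy,.15]); print(c,u,v)
    x,y=map(int,u); x0,y0=x-60,y-60
    o=cv2.resize(im[y0:y0+120,x0:x0+120],None,fx=4,fy=4)
    cv2.circle(o,tuple(int(4*a) for a in (u-[x0,y0])),4,(0,0,255),1); cv2.imwrite(f"pics/low_{c}.png",o)
K,W=wcam(); im=eyes.get_image("wrist"); u=proj(K,W,p); print(u); cv2.circle(im,tuple(int(a) for a in u),3,(0,0,255),1); cv2.imwrite("pics/low_w.png",im)
a=cv2.imread("pics/low_side.png");b=cv2.imread("pics/low_top.png"); cv2.imwrite("pics/low.png",cv2.resize(np.hstack([a,b]),(800,400)))
E
```

```text
[ 0.5  0.5 -0.5 -0.5] [-0.4996 -0.4997  0.5003  0.5004]
side [246.3049 198.1678] [246.3522 200.204 ]
top [259.5564 202.7515] [259.4696 203.0437]
[254.4782 232.2654]
```

View pics/low.png

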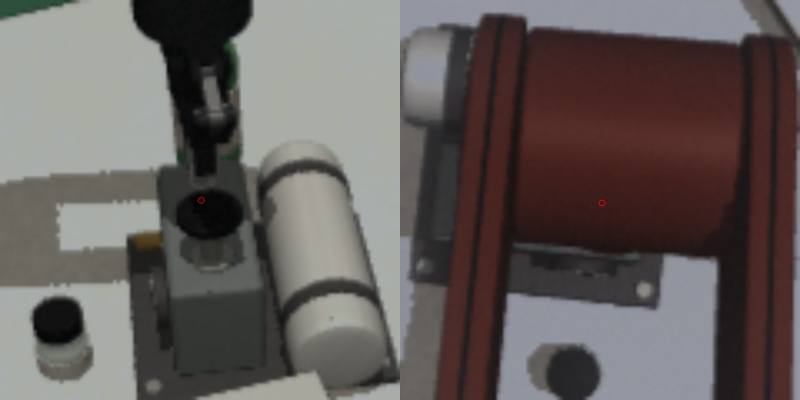

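View pics/low_w.png

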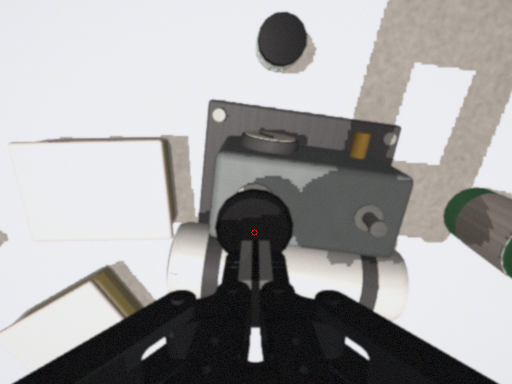

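```bash
python3 - <<'E'
from h import *
xy=np.load("xy.npy")
out=[];ow=[]
for z in (0.148,0.140):
    robot.servo_line([*xy,z],Q,speed=0.06)
    s=robot.sense(); print(z,s["position"],s["ft_force"],s["tau"],s["wrist_torque"],s["width"])
    im=eyes.get_image("side"); out.append(cv2.resize(im[130:230,200:300],None,fx=4,fy=4,interpolation=cv2.INTER_CUBIC))
    im=eyes.get_image("wrist"); ow.append(cv2.resize(im[150:300,180:330],(400,400)))
cv2.imwrite("pics/low2.png",np.hstack(out)); cv2.imwrite("pics/low2w.png",np.hstack(ow))
print(robot.sense()["time"])
E
```

```text
0.148 [0.532  0.0232 0.1476] [-0.1649  0.2188 -0.6575] [ -0.0059 -39.6412 -37.2003  -0.0011  -0.0388  -0.    ] [-0.0614  0.0096  0.0611] 0.0058997608818553374
0.14 [0.5318 0.0232 0.1392] [ 0.4769 -0.2688 -0.0624] [ -0.0064 -39.7119 -36.8379  -0.0013  -0.0327  -0.    ] [-0.007  -0.0245 -0.0236] -0.000547367970056362
10.5833
```

View pics/low2.png

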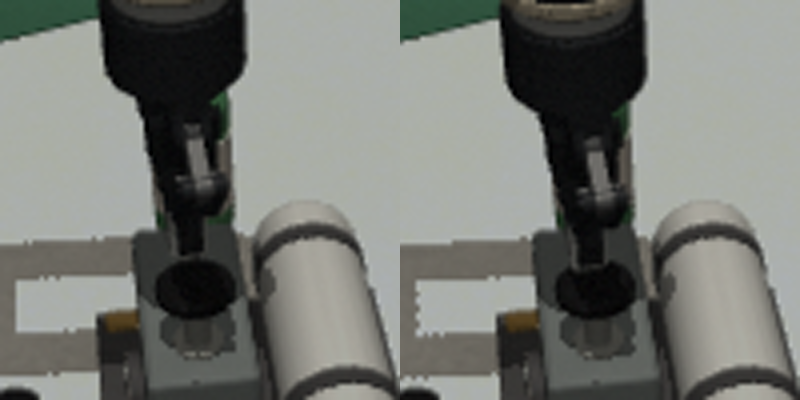

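View pics/low2w.png

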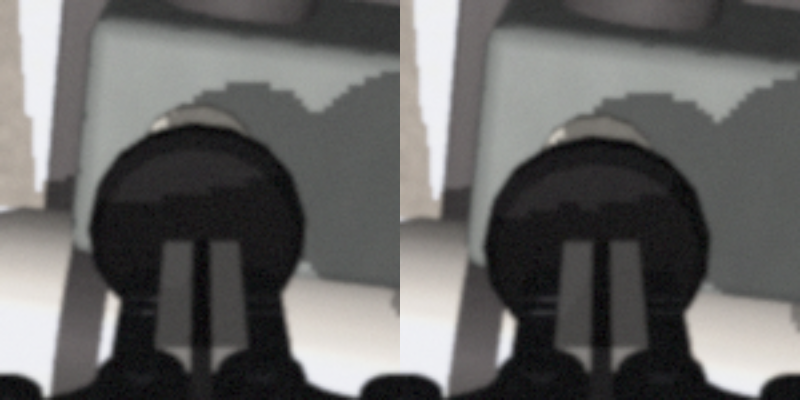

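The side view shows the fingertips still above or behind the cap when TCP z reads 0.139, so the reported height and the picture disagree. I'll check with PnP on the block's top face, using the saved pictures, which costs no robot time.

```bash
python3 - <<'E'
import cv2,numpy as np
im=cv2.imread("pics/w1.png"); cv2.imwrite("pics/z1.png",cv2.resize(im[90:240,190:390],None,fx=4,fy=4,interpolation=cv2.INTER_CUBIC))
im=cv2.imread("pics/side0.png"); cv2.imwrite("pics/z2.png",cv2.resize(im[170:270,190:320],None,fx=6,fy=6,interpolation=cv2.INTER_CUBIC))
im=cv2.imread("pics/top0.png"); cv2.imwrite("pics/z3.png",cv2.resize(im[140:240,190:300],None,fx=6,fy=6,interpolation=cv2.INTER_CUBIC))
E
```

```text
(no output)
```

View pics/z1.png

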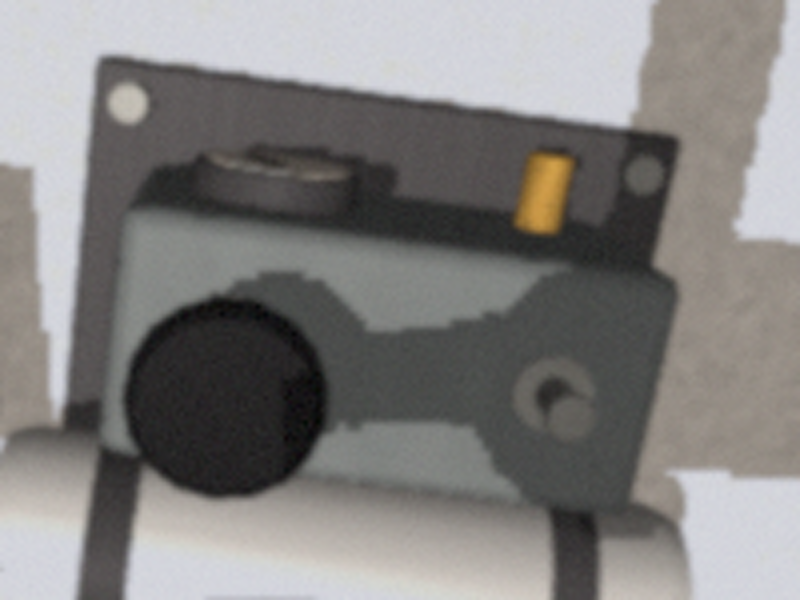

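View pics/z2.png

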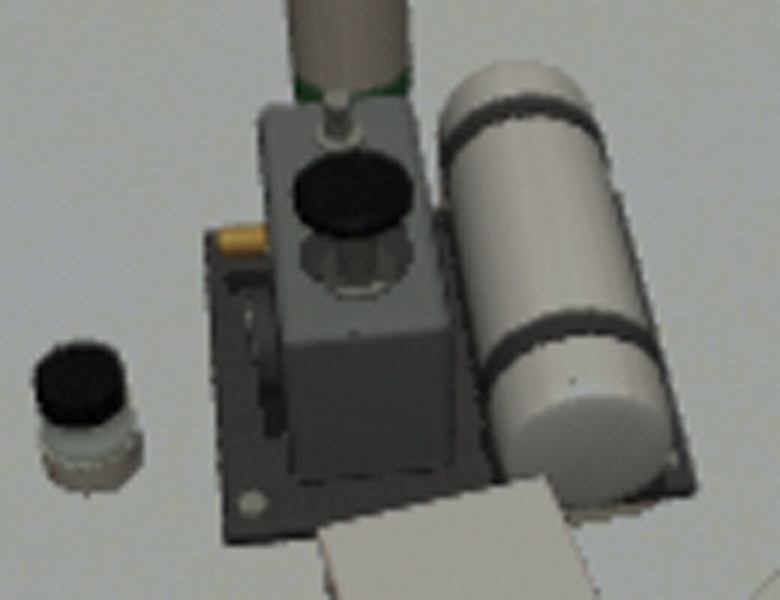

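View pics/z3.png

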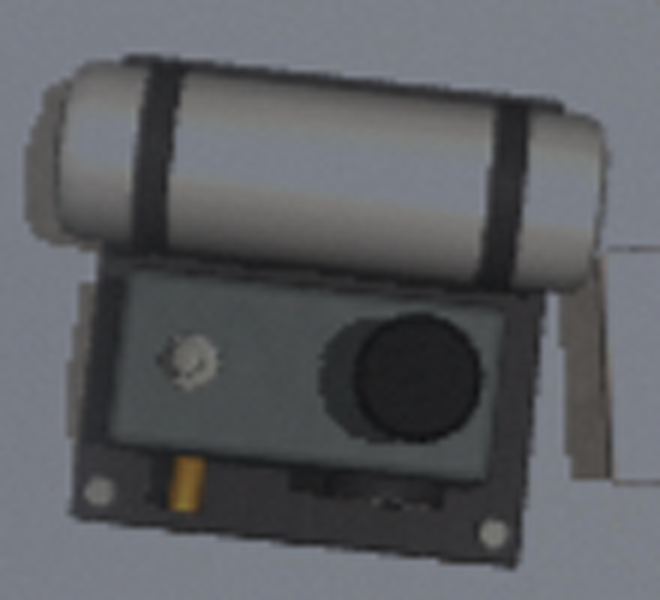

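```bash
python3 - <<'E'
from h import *
from scipy.optimize import least_squares
w=np.load("w1.npz");Kw,Ww=w["K"],w["W"]
P=np.array([[-.035,-.075,.1],[-.035,.075,.1],[.035,.075,.1],[.035,-.075,.1]])
cap=np.array([0,-.042,.15])
uvw=np.array([[130,205],[675,282],[632,508],[103,450],[225,397]])/4+[190,90]
uvs=np.array([[281,343],[262,107],[410,97],[449,326],[353,193]])/6+[190,170]
# side order: (-x,-y)=(281,343) (-x,+y)=(262,107) (+x,+y)=(410,97) (+x,-y)=(449,326)
uvt=np.array([[488,482],[112,442],[130,270],[503,312],[420,377]])/6+[190,140]
PP=np.vstack([P,cap])
def world(q): 
    c,s=np.cos(q[2]),np.sin(q[2]); return PP@np.array([[c,-s,0],[s,c,0],[0,0,1]]).T+[q[0],q[1],q[3] if len(q)>3 else 0]
def res(q,cams): return np.concatenate([(np.array([proj(*C,p) for p in world(q)])-uv).ravel() for C,uv in cams])
S=(fcam("side"),uvs);T=(fcam("top"),uvt);Wc=((Kw,Ww),uvw)
for n,c in [("side",[S]),("top",[T]),("s+t",[S,T]),("wrist",[Wc]),("all",[S,T,Wc])]:
    for q0 in ([.53,.06,0],[.53,.06,0,0]):
        r=least_squares(res,q0,args=(c,)); q=r.x; wc=world(q)[4]
        print(n,q,"rms px",np.sqrt(np.mean(r.fun**2)).round(2),"cap",wc)
E
```

```text
side [ 0.5431  0.0588 -0.1462] rms px 0.64 cap [0.5369 0.0173 0.15  ]
side [ 0.5481  0.0855 -0.1456 -0.0249] rms px 0.3 cap [0.542  0.044  0.1251]
top [ 0.5378  0.0636 -0.1317] rms px 0.79 cap [0.5323 0.022  0.15  ]
top [ 0.5399  0.0638 -0.1314 -0.0311] rms px 0.3 cap [0.5344 0.0222 0.1189]
s+t [ 0.5403  0.0621 -0.1363] rms px 1.22 cap [0.5346 0.0205 0.15  ]
s+t [ 0.5408  0.0636 -0.1363 -0.0049] rms px 1.05 cap [0.5351 0.022  0.1451]
wrist [ 0.5386  0.065  -0.1281] rms px 2.1 cap [0.5333 0.0233 0.15  ]
wrist [ 0.5419  0.0658 -0.1256 -0.012 ] rms px 1.15 cap [0.5366 0.0241 0.138 ]
all [ 0.5391  0.0644 -0.1301] rms px 1.7 cap [0.5337 0.0227 0.15  ]
all [ 0.5409  0.0653 -0.1291 -0.0082] rms px 1.2 cap [0.5355 0.0237 0.1418]
```

The fits agree on the cap's position: about (0.534, 0.022), with the top at 0.145 to 0.15. So the cap isn't what's off. I'll go back to a depth I already reached and look there.

```bash
python3 - <<'E'
from h import *
xy=np.load("xy.npy")
robot.servo_line([*xy,0.1262],Q,speed=0.06)
s=robot.sense(); print(s["time"],s["position"],s["ft_force"],s["tau"],s["width"])
im=eyes.get_image("side"); a=cv2.resize(im[130:230,200:300],None,fx=4,fy=4,interpolation=cv2.INTER_CUBIC)
im=eyes.get_image("wrist"); cv2.imwrite("pics/d_w.png",im); b=cv2.resize(im[150:300,180:330],(400,400))
cv2.imwrite("pics/d.png",np.hstack([a,b]))
for c,n in (("side",),("wrist",)) and [("side","plunger_top"),("wrist","plunger_top")]:
    print(c,[(np.round(d["position"],4),round(float(d["confidence"]),2)) for d in eyes.spot_in(n,c)])
E
```

```text
10.9667 [0.5318 0.0232 0.1254] [-0.3185  0.1327  0.1481] [ -0.001  -39.7997 -36.1842  -0.0009  -0.0204  -0.    ] 0.00029270083863480343
side [(array([0.539 , 0.0139, 0.1505]), 0.46)]
wrist [(array([0.5205, 0.0224, 0.1547]), 0.95)]
```

View pics/d.png

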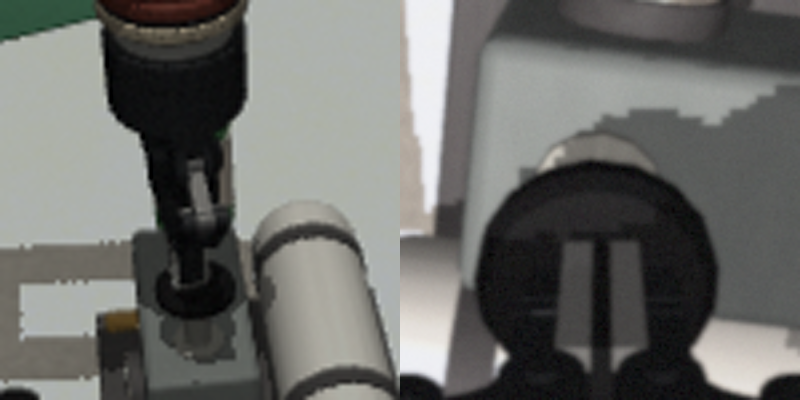

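```bash
python3 - <<'E'
from h import *
from scipy.optimize import least_squares
w=np.load("w1.npz");K,W=w["K"],w["W"]
T=fcam("top")
D=[((221.75,115.75),(272.3,228.8),.012),((351.25,133.5),(206.5,221.7),.012),((215,104.5),(275.8,234.5),.01),((359.5,124.5),(202.5,225.8),.01),((267,61),(251,254),.055),((181,132),(291,221),.048),((187,209),(291,180),.048),((79,211),(345,179),.048),((69,135),(347,219),.048),((246,189),(260,202.8),.15)]
X=np.array([ray(*T,*t,z) for _,t,z in D]); uv=np.array([d[0] for d in D]);print(X)
def f(q):
    W2=W.copy(); W2[:3,3]+=q[:3]
    if len(q)>3: W2[:3,:3]=R.from_rotvec(q[3:]).as_matrix()@W[:3,:3]
    return (np.array([proj(K,W2,x) for x in X])-uv).ravel()
print("nominal res",f(np.zeros(3)).reshape(-1,2).round(1).tolist())
for n in (3,6):
    r=least_squares(f,np.zeros(n),loss="soft_l1"); print(r.x,r.fun.reshape(-1,2).round(1).tolist())
E
```

```text
[[ 0.4758 -0.0113  0.012 ]
 [ 0.4981  0.154   0.012 ]
 [ 0.4613 -0.0198  0.01  ]
 [ 0.4881  0.1644  0.01  ]
 [ 0.4168  0.0442  0.055 ]
 [ 0.4934 -0.0554  0.048 ]
 [ 0.5941 -0.0589  0.048 ]
 [ 0.5932 -0.1922  0.048 ]
 [ 0.4947 -0.1925  0.048 ]
 [ 0.5329  0.022   0.15  ]]
nominal res [[-0.1, -1.3], [-1.1, -1.1], [-0.3, -2.1], [-1.0, -0.1], [0.3, 0.7], [0.7, 0.0], [-2.6, 2.5], [0.8, -0.3], [-3.4, -2.2], [-1.0, 1.2]]
[-0.0004 -0.0007  0.0008] [[0.5, -1.0], [-0.8, -0.9], [0.4, -1.7], [-0.7, 0.1], [0.9, 1.2], [1.5, 0.3], [-1.9, 2.6], [1.8, -0.2], [-2.4, -1.9], [-0.2, 1.4]]
[ 0.0063  0.002   0.0015 -0.0064  0.0174 -0.0058] [[0.7, -0.4], [-0.4, -0.9], [0.5, -1.1], [-0.3, 0.0], [0.4, 1.0], [1.5, 0.6], [-1.7, 3.3], [2.2, 0.8], [-1.6, -1.0], [-0.8, -0.3]]
```

The wrist camera's reported pose is right, to about 1 mm. That leaves the fingertips themselves, so I'll boost the contrast on the black parts.

```bash
python3 - <<'E'
import cv2,numpy as np
def e(im): return np.clip(255*(im/255.)**0.45*1.6-40,0,255).astype(np.uint8)
im=cv2.imread("pics/d_w.png"); a=e(cv2.resize(im[190:384,130:380],None,fx=3,fy=3,interpolation=cv2.INTER_CUBIC))
cv2.imwrite("pics/e1.png",a)
im=cv2.imread("pics/d.png")[:,:400]; im=e(im); im2=e(cv2.imread("pics/low2.png")[:,:400]); cv2.imwrite("pics/e2.png",np.hstack([im,im2]))
E
```

```text
(no output)
```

View pics/e1.png

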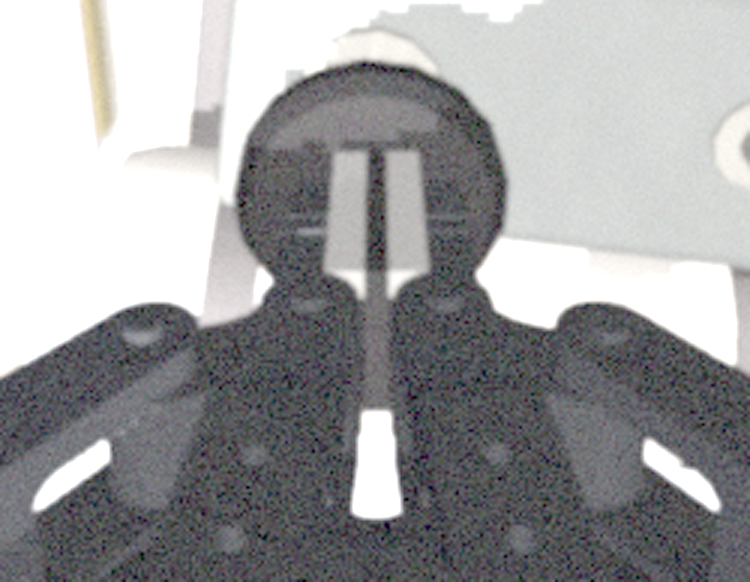

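View pics/e2.png

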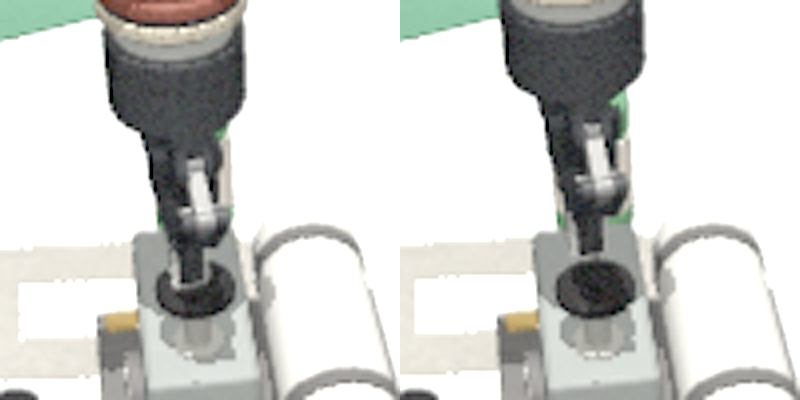

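The tips sit above the cap centre in both views, and the cap is still up. So these fingers end about 20 mm short of the stated TCP. Pressing with shut fingers would put the grasp point very close to the "round the cap" zone. It's safer to open the gripper and press with only the +y finger. That keeps the grasp point about 48 mm to the side of the cap, over the tub side and away from the pin.

```bash
cat >> h.py <<'E'
def snap(n):
    im=eyes.get_image("side"); a=cv2.resize(im[130:230,200:300],None,fx=4,fy=4,interpolation=cv2.INTER_CUBIC)
    K,W=wcam(); im=eyes.get_image("wrist"); cv2.imwrite(f"pics/{n}_w.png",im); b=cv2.resize(im[80:380,130:430],(400,400))
    cv2.imwrite(f"pics/{n}.png",np.hstack([a,b]))
E
python3 - <<'E'
from h import *
cap=np.array([0.5335,0.0222])
xy=np.load("xy.npy")
robot.servo_line([*xy,0.19],Q,speed=0.2)
robot.ungrasp()
b=cap+[0,-0.048]; np.save("b.npy",b)
robot.servo_line([*b,0.19],Q,speed=0.2)
robot.servo_line([*b,0.15],Q,speed=0.12)
s=robot.sense(); print(s["time"],s["position"],s["ft_force"],s["width"])
snap("o1")
E
```

```text
13.2917 [ 0.5333 -0.0252  0.1498] [-0.2698 -0.3586  0.0355] 0.9974704231513194
```

View pics/o1.png

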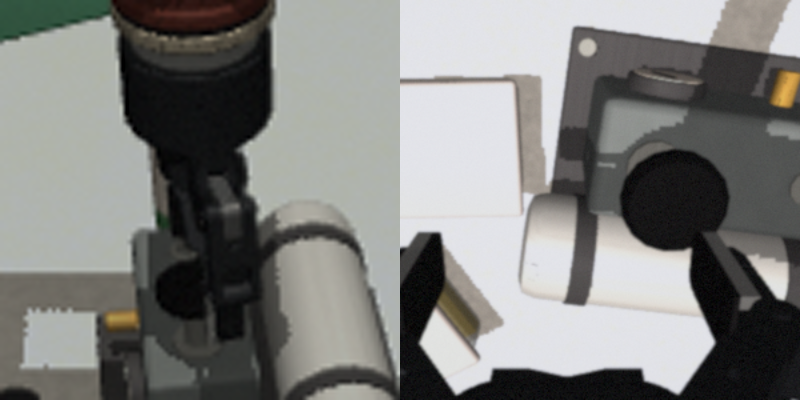

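The right-hand finger lines up with the cap. From its position in the picture, the open tips are about 44 mm behind the reported TCP, so I expect contact at TCP z of about 0.106. I'll feel for it.

```bash
python3 - <<'E'
from h import *
b=np.load("b.npy")
robot.servo_line([*b,0.122],Q,speed=0.1)
z=0.122; f0=robot.sense()["ft_force"][2]
while z>0.098:
    s=robot.sense(); f=s["ft_force"]
    if abs(f[2])>4: break
    z-=0.002; robot.servo_line([*b,z],Q,speed=0.04)
print(s["time"],z,s["position"],s["ft_force"],s["wrist_torque"])
snap("o2")
E
```

```text
15.325 0.10999999999999999 [ 0.5339 -0.0259  0.1107] [-2.0979  0.6184  4.971 ] [0.241  0.2729 0.0165]
```

View pics/o2.png

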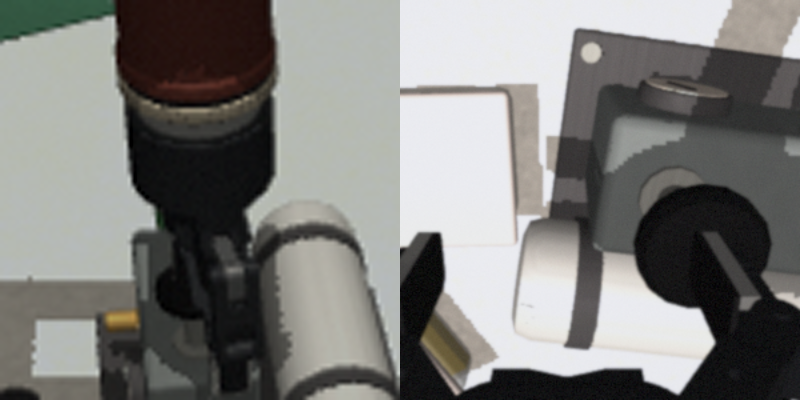

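Contact was felt at TCP z≈0.1107 (5 N), with the finger on the cap top. Now for a full stroke from here.

```bash
cat >> h.py <<'E'
def press(b,z0=0.0905):
    robot.servo_line([*b,z0],Q,speed=0.05); z=z0
    while True:
        s=robot.sense(); print("down",round(s["time"],2),s["position"],s["ft_force"])
        if s["ft_force"][2]>20 or z<0.0835: break
        z-=0.001; robot.servo_line([*b,z],Q,speed=0.02)
    return z
E
python3 - <<'E'
from h import *
b=np.load("b.npy")
z=press(b); snap("p1d")
robot.servo_line([*b,0.122],Q,speed=0.06); robot.sleep(0.3)
s=robot.sense();print(s["time"],s["position"],s["ft_force"])
snap("p1u")
a=cv2.imread("pics/p1d.png");c=cv2.imread("pics/p1u.png"); cv2.imwrite("pics/p1.png",cv2.resize(np.vstack([a,c]),(600,600)))
E
```

```text
down 15.97 [ 0.534  -0.0259  0.0919] [-4.3374 -0.5116  9.6702]
down 16.22 [ 0.534  -0.0258  0.0911] [-3.9702 -0.1582 10.9547]
down 16.47 [ 0.534  -0.0259  0.0901] [-3.9361 -0.6693 10.4984]
down 16.72 [ 0.534  -0.0258  0.0891] [-4.1943 -0.3471 10.4651]
down 16.97 [ 0.5341 -0.0259  0.0887] [-5.6618  0.1696 14.8893]
down 17.22 [ 0.5342 -0.0259  0.0887] [-9.5283 -0.0773 20.3827]
18.375 [ 0.5333 -0.0258  0.1216] [-0.5987  0.2403  0.0481]
```

View pics/p1.png

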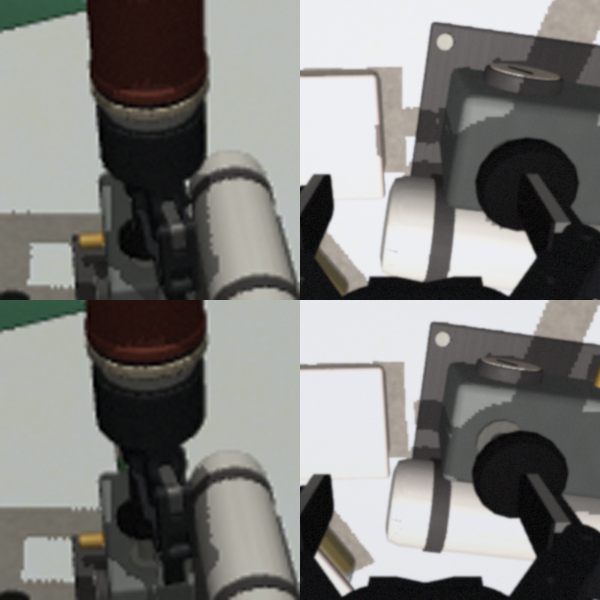

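View pics/p1u_w.png

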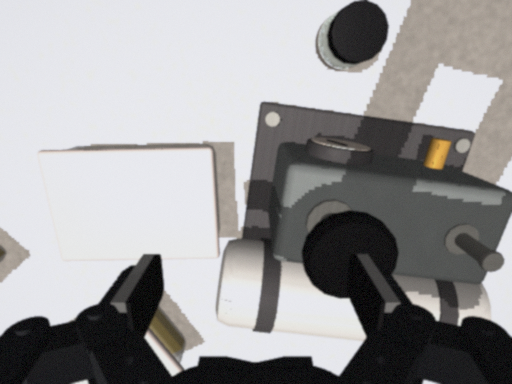

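The stroke bottomed on the stop at 0.0887 (20 N), and the plunger came back up. The wrist picture shows the pin raised, with its foot at (458,238) and its head at (492,262). Next I'll measure its height by projection.

```bash
cat >> h.py <<'E'
def pinpred(K,W):
    for h in (0,.108,.112,.12,.124,.13,.132,.136,.14,.144,.156): print(h, proj(K,W,[.5453,.1085,max(h,.1)]).round(1))
E
python3 - <<'E'
from h import *
K,W=wcam(); pinpred(K,W)
print("start image:"); w=np.load("w1.npz"); pinpred(w["K"],w["W"])
im=cv2.imread("pics/p1u_w.png"); cv2.imwrite("pics/p1pin.png",cv2.resize(im[200:290,410:512],None,fx=6,fy=6,interpolation=cv2.INTER_CUBIC))
E
```

```text
0 [458.3 236.9]
0.108 [465.9 242.4]
0.112 [469.9 245.4]
0.12 [478.4 251.6]
0.124 [482.9 254.9]
0.13 [490.  260.1]
0.132 [492.5 261.9]
0.136 [497.6 265.6]
0.14 [502.9 269.5]
0.144 [508.5 273.6]
0.156 [526.8 287. ]
start image:
0 [326.8 187.3]
0.108 [328.5 189.5]
0.112 [329.3 190.7]
0.12 [331.  193.1]
0.124 [331.9 194.3]
0.13 [333.3 196.2]
0.132 [333.8 196.9]
0.136 [334.7 198.2]
0.14 [335.7 199.6]
0.144 [336.8 201. ]
0.156 [340.  205.4]
```

View pics/p1pin.png

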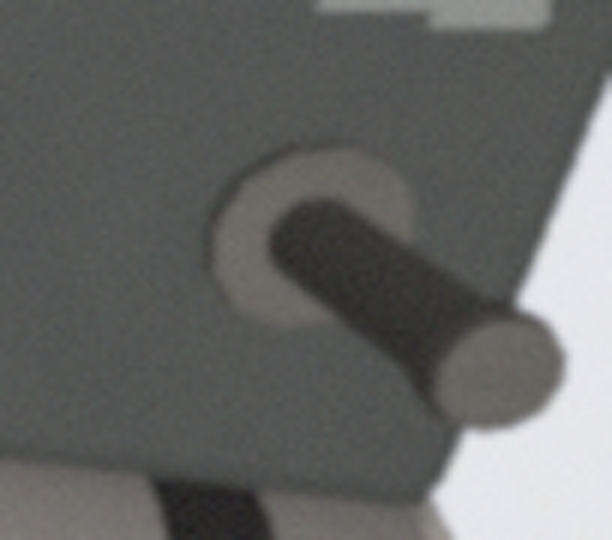

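The head centre is at (493.3, 262.2), which puts the tip at 0.132, exactly the 24 mm step. No ring shows. That should leave two strokes, and I'll check after each.

```bash
python3 - <<'E'
from h import *
b=np.load("b.npy")
z=press(b,0.0885)
robot.servo_line([*b,0.122],Q,speed=0.06); robot.sleep(0.3)
s=robot.sense();print(s["time"],s["position"],s["ft_force"])
K,W=wcam();pinpred(K,W); snap("p2u")
im=cv2.imread("pics/p2u_w.png"); cv2.imwrite("pics/p2pin.png",cv2.resize(im[200:300,410:512],None,fx=6,fy=6,interpolation=cv2.INTER_CUBIC))
E
```

```text
down 19.29 [ 0.5342 -0.0259  0.0896] [-2.3665 -0.2119  9.2933]
down 19.54 [ 0.5342 -0.0259  0.0888] [-3.3994  0.1342 10.7921]
down 19.79 [ 0.5343 -0.026   0.0887] [-6.8231 -0.2663 18.4068]
down 20.04 [ 0.5344 -0.026   0.0886] [-9.4838 -0.5494 23.7912]
21.1 [ 0.5332 -0.0258  0.1216] [ 0.1266 -0.3817  0.2173]
0 [458.3 237.2]
0.108 [466.  242.8]
0.112 [470.  245.7]
0.12 [478.5 251.9]
0.124 [483.  255.2]
0.13 [490.1 260.5]
0.132 [492.6 262.3]
0.136 [497.7 266. ]
0.14 [503.1 269.9]
0.144 [508.6 274. ]
0.156 [527.  287.4]
```

View pics/p2pin.png

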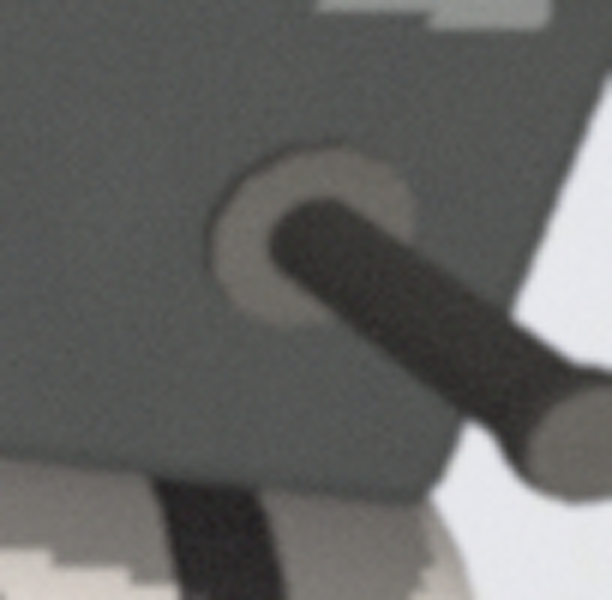

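The head is now at about (509,274), so the tip is at 0.144, the 36 mm step, still with no ring. One last stroke, then lift clear and check.

```bash
python3 - <<'E'
from h import *
b=np.load("b.npy")
z=press(b,0.0885)
robot.servo_line([*b,0.122],Q,speed=0.06)
robot.servo_line([*b,0.20],Q,speed=0.15); robot.sleep(0.2)
s=robot.sense();print(s["time"],s["position"],s["ft_force"])
K,W=wcam();pinpred(K,W); snap("p3u")
im=cv2.imread("pics/p3u_w.png"); print(0); cv2.imwrite("pics/p3pin.png",cv2.resize(im[120:250,350:480],None,fx=4.5,fy=4.5,interpolation=cv2.INTER_CUBIC))
E
```

```text
down 22.02 [ 0.5342 -0.0259  0.0895] [-2.6147 -0.7225  9.9155]
down 22.27 [ 0.5342 -0.026   0.0888] [-2.7697  0.5819 11.243 ]
down 22.52 [ 0.5343 -0.0259  0.0887] [-7.1016 -0.3991 16.8252]
down 22.77 [ 0.5344 -0.0259  0.0886] [-9.3871 -1.5069 23.9589]
24.3917 [ 0.5326 -0.0256  0.1984] [-0.6961  0.0442 -0.2338]
0 [405.7 199.8]
0.108 [409.9 202.9]
0.112 [412.  204.4]
0.12 [416.5 207.8]
0.124 [418.9 209.5]
0.13 [422.6 212.2]
0.132 [423.8 213.1]
0.136 [426.4 215. ]
0.14 [429.  216.9]
0.144 [431.8 218.9]
0.156 [440.5 225.3]
0
```

View pics/p3pin.png

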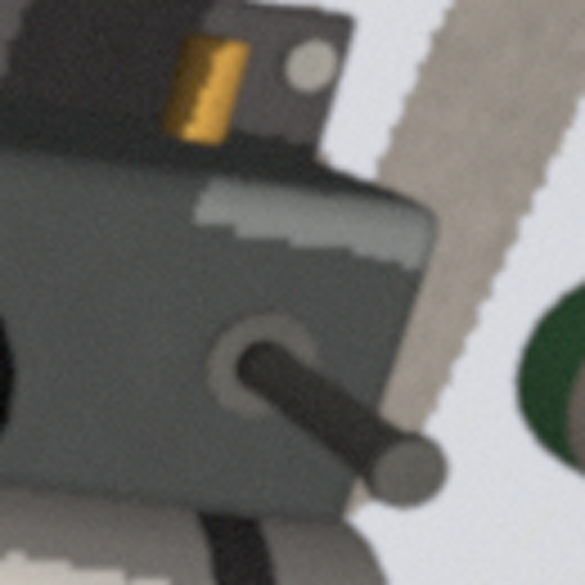

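View pics/p3u.png

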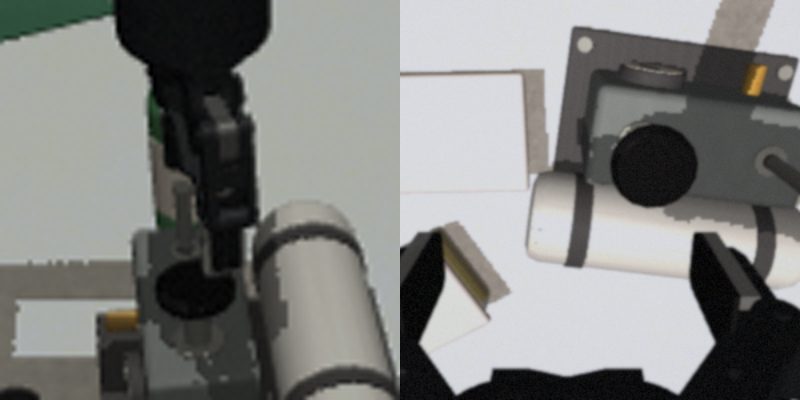

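The head is at (440.4, 224.4), so the tip is at 0.156 and the pin is fully out. The foot of the pin looks darker, and the plunger is back up. A quick check of the neighbours, then I hand in.

```bash
python3 - <<'E'
from h import *
robot.servo_line([*np.load("b.npy"),0.26],Q,speed=0.2)
im=eyes.get_image("side"); cv2.imwrite("pics/end_s.png",im)
for n in ["plunger_top","jar","tub","bottle"]:
    print(n,[(np.round(d["position"],3),round(float(d["confidence"]),2)) for d in eyes.spot_in(n,"side")])
s=robot.sense();print(s["time"],s["ft_force"])
E
```

```text
plunger_top [(array([0.533, 0.014, 0.149]), 0.51)]
jar [(array([0.418, 0.03 , 0.038]), 0.84), (array([0.566, 0.014, 0.077]), 0.29)]
tub [(array([ 0.709, -0.19 ,  0.047]), 0.71), (array([ 0.546, -0.146,  0.045]), 0.7), (array([ 0.613, -0.349,  0.049]), 0.59)]
bottle [(array([0.571, 0.235, 0.08 ]), 0.74)]
25.1917 [ 0.2633 -0.2137  0.061 ]
```

View pics/end_s.png

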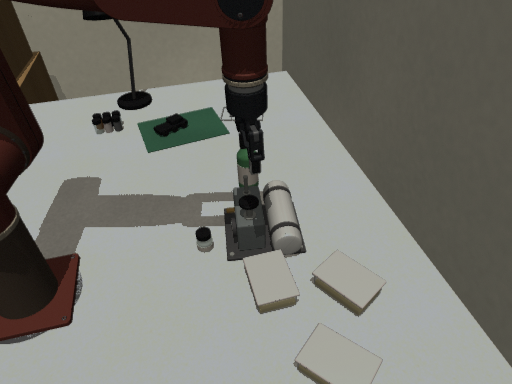

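The jar (204,238), the tub (271,280) and the bottle (247,165) are where they were. The cap (249,202) is up with the pin standing behind it, and the gripper is clear.

```bash
python3 -c "
from workcell import robot
robot.job_done()"
```

```text
the job is handed in; nothing more can be done
```

I pumped the plunger with three full strokes until the pin stood fully out, let it go and handed the job in at about 25 s. One earlier move may already have failed the run.

- **Strokes:** Each press went down to the stop, which showed as the force rising to 20–24 N. By projecting its head in the wrist pictures, I measured the pin at 24, 36 and then 48 mm out.
- **Final state:** The plunger top is back up at about 0.149 m. The jar, tub and bottle are within about 6 mm of where the side camera first put them, which is close to the network's accuracy. The bottle's height came out 23 mm lower, probably because the gripper hid its upper part. The gripper is clear at TCP z 0.26 with wrist force near zero.

**Checks that failed or disagreed:**
- **Finger length:** My first try, with the fingers shut, never touched the cap, even at a reported TCP height of 0.125. The fingertips end well short of the reported TCP; with the gripper open, contact came at about 0.111. I therefore pressed with one finger of the open gripper, about 48 mm off to the side.
- **Possible rule break:** In that first try the grasp point was over the cap, about 0.144 m up by the reported numbers. If the judge uses those numbers, that breaks the rule against putting the fingers round the cap. The pictures showed the tips above the cap, and no force was felt.
- **Dark ring:** I did not see the ring clearly because the pin's foot was in shadow. "Fully out" rests on the measured tip height of 0.156 m.

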